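# Carton into the bay, index plunger held out

## Task

Push the carton along the rollers, without lifting it off them, into the station bay until it sits squarely against the end stop. Then take the black knob of the side guide's sprung index plunger, pull it straight up to the end of its travel and keep holding it there, clear of its seat hole, so that a colleague can slide the guide in: finish while still holding it, with the carton still home in the bay and the other things on the table left where they are.

Things in the scene. Friction and masses are not known exactly. Their poses are not given: they have to be found in the camera images.
- station: Fixed roller lane with a bay at one end. Origin on the table under the carton's home. The lane runs along its y axis; the carton starts at larger y and is pushed towards -y. Free-turning steel rollers (along x, 25 mm across, 35 mm apart, y = -35 to 385 mm), tops 60 mm above the table. Side frames: inner faces x = +-80 mm, outer +-92, tops 72 mm above the table.
- end_stop (a point): Middle of the top edge of the end stop's face, 108 mm above the table: the plate across the lane that the carton comes to rest against (55 mm beyond home towards the station's -y). Axes as the station's.
- bay_mouth (a point): Middle of the bay's mouth, at roller-top height, 107 mm up the lane from home. From here flared cheeks narrow the lane to the 140 mm wide bay (inner faces x = +-70 mm, y = -55 to 65 mm in the station's frame). The cheek on the -x side reaches 113 mm above the table, that on the +x side 78 mm.
- bay_home (a point): Where the carton's centre is when it is home in the bay against the end stop, 92.5 mm above the table. Axes as the station's.
- carton_center (a point): Centre of the closed brown carton on the rollers: 120 mm along its x (across the lane), 110 mm along its y (along the lane), 65 mm high (underside 60 mm, top 125 mm above the table), 0.3 to 0.6 kg. It starts 190 to 260 mm up the lane from home, nearly square to it. A push of 1 to 2 N rolls it.
- plunger_knob (a point): Centre of the plunger's round black knob, beside the bay on the station's +x side: 24 mm across, 35 mm tall, axis upright, underside 98 mm and top 133 mm above the table at rest. A 9 mm steel pin runs from it down through a barrel (24 mm across, top 84.5 mm above the table) and the grey carriage into the index bar. Along the lane it is clear on both sides.
- fence_top (a point): Middle of the top edge of the side guide's fence, 115 mm above the table: an upright aluminium plate 110 mm long along the lane, 5 mm thick, 62 mm from the knob's axis on its lane side. Fixed for the robot.
- plunger (a joint): Height by which the plunger is pulled straight up, in m: 0 = seated, 0.025 = end of its travel (hard stop). The pin leaves the hole at 0.010. A spring pulls it back down: about 5 N when seated, 14 N at the end of travel; let go, it snaps back.
- seat_hole (a point): Mouth of the seat hole in the index bar (42 mm above the table), straight below the knob; the pin at rest stands 10 mm deep in it.
- tape_roll: Bystander, leave alone: roll of brown packing tape, 90 mm across, 45 mm high, lying flat beside the lane. Origin at its underside's centre.
- label_roll: Bystander, leave alone: roll of white labels, 80 mm across, 50 mm high, lying flat beside the lane, near the side guide. Origin at its underside's centre.
- scanner: Bystander, leave alone: hand scanner, about 145 x 66 x 34 mm, lying on the table. Origin at its underside.
- small_box: Bystander, leave alone: small white and green product box, 55 x 35 x 100 mm, standing. Origin at its underside's centre.
- spare_carton: Bystander, leave alone: another closed brown carton on the table itself, 100 x 160 x 90 mm. Origin at its underside's centre.
- marker: Bystander, leave alone: white and black marker pen, 130 mm long, lying. Origin at its underside.

How it is judged:
By the outcome, as a careful person would: the job done as asked, in the order asked, and still so for the second after the job is handed in, while the arm keeps its last pose, push and grip.
It also fails if it takes over 45 s, if anything falls off the work surface, if the arm or the gripper's body presses on something with over 40 N, if the wrist force passes 120 N, or if a joint passes its speed limit or range.

## Robot

A 7-joint arm with a two-finger parallel gripper is mounted at the origin on the work surface. World frame = base frame: x ahead of the robot, y to its left, z up, the work surface at z = 0. Lengths are in m, angles in rad, forces in N, time in s.
With the tool pointing down it reaches from about 0.4 to 0.875 m from the base axis. Payload 19.3 kg.
Tool frame: the origin (TCP) lies at the very end of the fingers, on their centre line; the grasp point (between the pads) lies 19 mm behind it; z points along the fingers, y is the direction in which the jaws open and shut (so a half turn about z gives the same grasp; the last joint's range is limited). The gripper opens to 85 mm and grips with 20 to 120 N. Pads are 22 mm wide; open, the fingers measure 114 mm over their backs; the gripper's body (76 mm by 85 mm) begins 54 mm behind the grasp point. The pads swing forward as they close: fully open they stand 13 mm farther back than shut.
Start: joints at [1.107, 0.521, -0.036, 1.599, 0.021, 1.021, -0.113], TCP at [0.24, -0.577, 0.231] pointing down, gripper open.
Joint ranges: [-2.91, 2.91], [-0.3, 2.13], [-1.5, 1.42], [0.17, 2.43], [-1.26, 4.41], [0.16, 1.93], [-2.52, 2.52]. Speed limits (rad/s): [1.89, 1.89, 2.39, 2.39, 3.01, 3.01, 3.01].

## Interface

Orientations are given as [roll, pitch, yaw] about the fixed x, y, z axes, in that order (R = Rz(yaw) Ry(pitch) Rx(roll)).
In Python, from workcell import bot, vision, job_done gives the robot as it stands.
- The arm moves only by the tool arm_command, never from a script. Its arguments are lists of equal length, an entry for each row: "gripper": the finger opening in cm, from 0 to 8.54; "slide": the shift along the tool's x, y, z in cm, a list of three; "turn": the turn, a rotation vector about the tool's x, y, z in degrees, a list of three. A call has 1 to 5 rows; each row is the pose to reach, as a shift and turn from the pose commanded when the call began, along the tool's axes at that moment; what a row does not reach only later rows make up. A row lasts 1/8 s, in which the tool goes at most 62.5 mm and 10.7 degrees, less where a joint would pass 70% of its speed; a pose out of reach is approached as far as the arm can. A call with a gripper value outside its range is refused whole. The fingers move at their own pace and stop on an object; "force" is the grip in N (left out, the last holds). Time passes only in rows, so rows that repeat a pose let the fingers close. It gives the time, the measured TCP pose, the force and the opening at its end, in the units of the state.
- bot.observe(): the state, without advancing time (a new reading comes with each control period).
- vision.grab_frame(name): name is "side" or "top" or "wrist"; returns the picture (480x640x3 uint8, blue, green, red); there is no depth.
- vision.camera_model(name): a dict with "mtx" (3x3 intrinsics, pixels), "T" (4x4, takes a point from camera to world coordinates). Camera axes: x right, y down, z forward; pixel columns grow to the right and rows downward; lengths in m; the calibration is good to about 2 mm. A picture is of the moment at which its call begins: read the wrist's pose just before it. camera_model takes no time and is no camera call; for the wrist camera it gives the pose at the moment of the call.
- job_done(): hands the job in, once; it reports no verdict.
The state is a dict: "clock": time; "qpos": joint angles; "qd": joint speeds; "joint_efforts": joint torques, N m; "position": TCP position; "tool_rot": TCP orientation; "force": force on the tool from outside, world axes, zero at the start; "moment": the same for the moment, N m; "grip_width": finger opening in m.
Only numpy, scipy, OpenCV 4.12 (cv2) and the standard library are available. Lean on these libraries where they do the work, as an engineer would, in place of code of your own. Each camera call takes 0.05 s, during which the arm holds its last target. There are 200 camera calls.

## Working session

There is one attempt and no reset: what is moved stays moved. The work goes in short steps, Python scripts to look and compute and a tool call to move; the robot and the scene stay as the last step left them, time stands still between calls to the robot, and variables do not carry over. Pictures are saved under pics/ and viewed, about 8 in all and at most 12, crops included, and the job is handed in when it is done.

Besides the shell and the picture viewer there is one more tool, called by a JSON object that holds its "op" and its "data". arm_command: Moves the arm, as the interface text tells. Its arguments: {"type":"object","properties":{"gripper":{"type":"array","items":{"type":"number"}},"slide":{"type":"array","items":{"type":"array","items":{"type":"number"}}},"turn":{"type":"array","items":{"type":"array","items":{"type":"number"}}},"force":{"type":"number"}},"required":["gripper","slide","turn"]}

```bash
ls; mkdir -p pics; python3 - <<'E'
from workcell import bot,vision
import cv2
print(bot.observe())
for n in("top","side"):
    cv2.imwrite(f"pics/{n}0.png",vision.grab_frame(n)); m=vision.camera_model(n); print(n,m["mtx"],m["T"])
E
```

```text
pics
{'clock': 0.0, 'qpos': array([ 1.10678146,  0.52202201, -0.03632855,  1.59998439,  0.02114427,
        1.02110691, -0.11279482]), 'qd': array([ 0.00060601, -0.00027865, -0.00169519,  0.0004565 ,  0.00030751,
        0.00149901, -0.00141179]), 'joint_efforts': array([-4.92319268e-04, -9.27117920e+01,  1.97961710e+00, -3.69931090e+01,
        1.77969213e-02,  8.24380433e-03,  8.80863399e-05]), 'position': array([ 0.23967484, -0.57685811,  0.23072918]), 'tool_rot': array([-3.14045450e+00,  3.31840011e-05,  3.93781528e-01]), 'force': array([0.11534861, 0.90772976, 0.19128119]), 'moment': array([-0.0142091 ,  0.0164961 ,  0.08440808]), 'grip_width': 0.08547833978156734}
top [[614.50755604   0.         322.79164865]
 [  0.         614.50755604 231.62707611]
 [  0.           0.           1.        ]] [[ 0.01514501 -0.98144873  0.19112568  0.26210035]
 [-0.99987678 -0.01407596  0.00694992  0.02721869]
 [-0.00413071 -0.19120739 -0.98154097  1.44636795]
 [ 0.          0.          0.          1.        ]]
side [[467.19837119   0.         313.14594984]
 [  0.         467.19837119 241.92800001]
 [  0.           0.           1.        ]] [[-0.85998388 -0.26319188  0.43721591  0.01100805]
 [-0.51021756  0.46070094 -0.72624561  0.84839995]
 [-0.01028384 -0.84763476 -0.5304805   0.70563068]
 [ 0.          0.          0.          1.        ]]
```

View pics/top0.png

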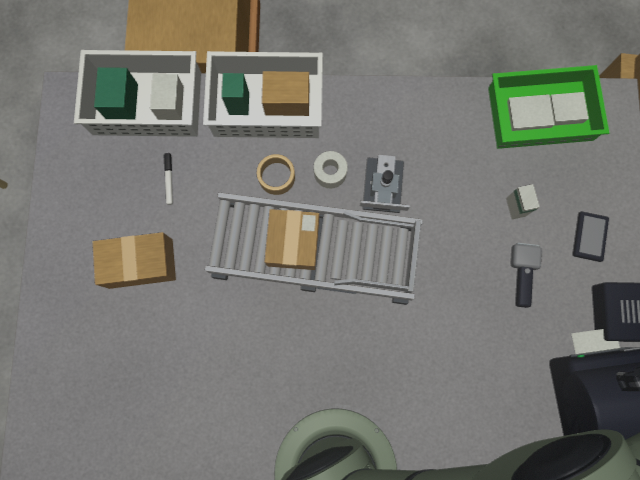

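View pics/side0.png

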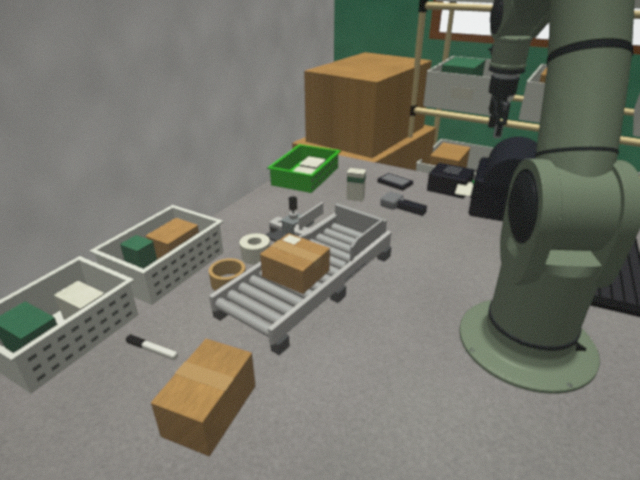

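Top view: the lane runs from (215,235) to (415,255), the carton's top is about (292,238), the knob about (388,177), and the end stop is on the right (~413). The tape and label rolls are on the far side. I'll enlarge the lane.

```bash
python3 - <<'E'
import cv2
im=cv2.imread("pics/top0.png")[145:310,200:430]
cv2.imwrite("pics/crop.png",cv2.resize(im,None,fx=3.4,fy=3.4,interpolation=cv2.INTER_CUBIC))
E
```

```text
(no output)
```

View pics/crop.png

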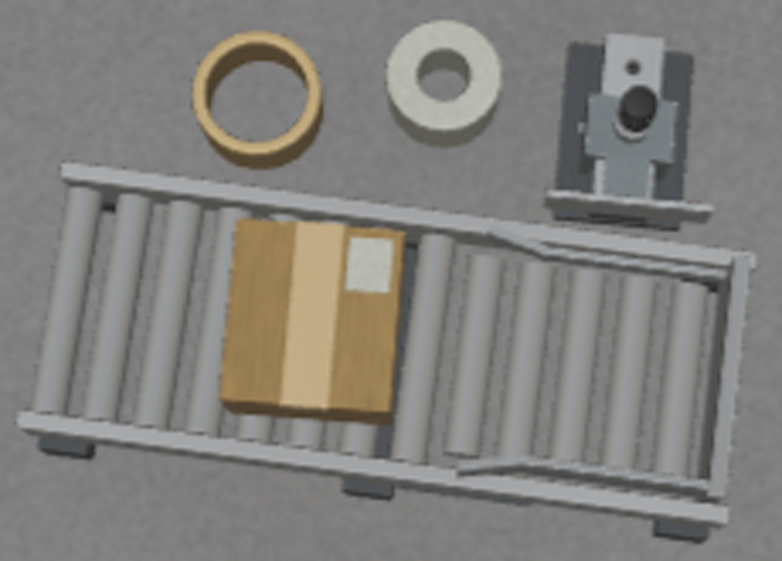

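```bash
cat >h.py <<'E'
import numpy as np
from workcell import bot,vision
def ray(m,u,v,z,pl=2):
    d=m["T"][:3,:3]@np.linalg.solve(m["mtx"],[u,v,1]); o=m["T"][:3,3]
    return o+d*(z-o[pl])/d[pl]
def proj(m,P):
    T=np.linalg.inv(m["T"]); p=m["mtx"]@(T[:3,:3]@np.asarray(P)+T[:3,3]); return p[:2]/p[2]
E
python3 - <<'E'
from h import *
m=vision.camera_model("top")
g=lambda u,v,z:ray(m,u/3.4+200,v/3.4+145,z)
P=dict(fl=(63,163,.072),fr=(752,255,.072),nl=(20,432,.072),nr=(728,523,.072),c1=(237,220,.125),c2=(405,230,.125),c3=(390,411,.125),c4=(222,402,.125),knob=(638,104,.133),f1=(547,195,.115),f2=(712,212,.115),e1=(735,258,.108),e2=(713,495,.108))
Q={k:g(*v) for k,v in P.items()}
for k,v in Q.items():print(k,v.round(4))
d=lambda a,b:(np.hypot(*(Q[a]-Q[b])[:2]),np.degrees(np.arctan2(*(Q[a]-Q[b])[[1,0]])))
for p in("fl fr","nl nr","fl nl","c1 c2","c4 c3","c1 c4","c2 c3","f1 f2","e1 e2"):print(p,d(*p.split()))
c=sum(Q[f'c{i}'] for i in(1,2,3,4))/4; print("carton",c)
E
```

```text
fl [0.6172 0.279  0.072 ]
fr [ 0.56   -0.1875  0.072 ]
nl [0.4332 0.2987 0.072 ]
nr [ 0.38  -0.169  0.072]
c1 [0.567  0.1545 0.125 ]
c2 [0.5619 0.0453 0.125 ]
c3 [0.4435 0.053  0.125 ]
c4 [0.4477 0.1603 0.125 ]
knob [ 0.6464 -0.1053  0.133 ]
f1 [ 0.589  -0.0472  0.115 ]
f2 [ 0.5791 -0.1551  0.115 ]
e1 [ 0.55   -0.1707  0.108 ]
e2 [ 0.3947 -0.1545  0.108 ]
fl fr (np.float64(0.4699736468166114), np.float64(83.00548564707759))
nl nr (np.float64(0.47073497157893224), np.float64(83.5111319376678))
fl nl (np.float64(0.1850905948267393), np.float64(-6.124144970423572))
c1 c2 (np.float64(0.10926537250169287), np.float64(87.32333456419347))
c4 c3 (np.float64(0.10739634951678481), np.float64(87.745417174006))
c1 c4 (np.float64(0.11939690431273453), np.float64(-2.785277617908317))
c2 c3 (np.float64(0.11862409587710873), np.float64(-3.6901889973687925))
f1 f2 (np.float64(0.10833879601297967), np.float64(84.75350181890178))
e1 e2 (np.float64(0.15621806109922684), np.float64(-5.963587379562613))
carton [0.50503809 0.10324941 0.125     ]
```

Sizes agree (carton 109×119 mm, frame width 185, fence 108 at 62 mm from the knob). The station yaw is about -6.5°. The carton is about 21 cm up the lane. I'll push with the fingers part open and spread across the lane, which keeps the carton square.

```bash
cat >>h.py <<'E'
from scipy.spatial.transform import Rotation as Ro
ys=np.array([.1132,.9936,0]); xs=np.array([.9936,-.1132,0])
def go(x,y,z,yaw,roll=180,pitch=0):
    "slide (cm) and turn (deg) in tool axes from here to the target"
    s=bot.observe(); R=Ro.from_euler('xyz',s["tool_rot"])
    t=Ro.from_euler('xyz',[roll,pitch,yaw],degrees=True)
    print("slide",(100*R.inv().apply(np.array([x,y,z])-s["position"])).round(2),"turn",np.degrees((R.inv()*t).as_rotvec()).round(1))
E
python3 - <<'E'
from h import *
go(.5,-.38,.25,60); go(.52,.21,.25,83.5)
E
```

```text
slide [31.6  -8.2  -1.92] turn [ -0.1  -0.  -37.4]
slide [ 56.08 -61.92  -1.86] turn [ -0.1  -0.  -60.9]
```

{"op": "arm_command", "data": {"gripper": [6, 6, 6, 6, 6], "slide": [[6, -1.6, -1], [12, -3.2, -2], [18.5, -5, -2], [25, -6.6, -2], [31.6, -8.2, -2]], "turn": [[0, 0, -7.5], [0, 0, -15], [0, 0, -22.5], [0, 0, -30], [0, 0, -37.4]]}}

```text
clock: 0.72
position: [0.4888, -0.388, 0.2512]
tool_rot: [-3.141, 0.0, 1.051]
force: [0.1, -0.4, 0.7]
grip_width: 0.0599
```

```bash
python3 - <<'E'
from h import *
print(bot.observe()); go(.52,.21,.25,83.5)
E
```

```text
{'clock': 0.725, 'qpos': array([ 0.74138864,  0.50950472, -0.24493211,  1.57121982,  0.13475987,
        1.07772328, -0.05776118]), 'qd': array([-0.5891321 ,  0.20796702, -0.30740581, -0.31974519,  0.19692036,
        0.15320916,  0.10902868]), 'joint_efforts': array([  6.45575166, -97.34874487,  -1.41337294, -34.05104041,
        -0.8109488 ,  -0.32462102,  -0.40364362]), 'position': array([ 0.48884599, -0.38800474,  0.25120806]), 'tool_rot': array([-3.14134432e+00,  7.40984201e-05,  1.05059966e+00]), 'force': array([ 0.06145148, -0.40941301,  0.69357804]), 'moment': array([-0.00146767, -0.04671152, -0.00229511]), 'grip_width': 0.05988004798059002}
slide [ 53.44 -27.02   0.12] turn [ -0.    0.  -23.3]
```

{"op": "arm_command", "data": {"gripper": [6, 6, 6, 6, 6], "slide": [[5.5, -2.8, 0], [11, -5.5, 0], [16.4, -8.3, 0], [22, -11, 0], [27.5, -14, 0]], "turn": [[0, 0, -4], [0, 0, -8], [0, 0, -12], [0, 0, -17], [0, 0, -23.3]]}}

```text
clock: 1.35
position: [0.5038, -0.0795, 0.2513]
tool_rot: [3.142, 0.0, 1.456]
force: [2.2, -0.2, -0.3]
grip_width: 0.0601
```

{"op": "arm_command", "data": {"gripper": [6, 6, 6, 6, 6], "slide": [[5.5, 0, 0], [11, 0, 0], [17, 0, 0], [23, 0, 0], [28, 0, 0]], "turn": [[0, 0, 0], [0, 0, 0], [0, 0, 0], [0, 0, 0], [0, 0, 0]]}}

```text
clock: 1.98
position: [0.5367, 0.1989, 0.2511]
tool_rot: [-3.141, -0.0, 1.454]
force: [1.0, 1.1, 0.7]
grip_width: 0.0601
```

```bash
python3 - <<'E'
from h import *
s=bot.observe();print(s["qpos"].round(2),s["position"],s["tool_rot"]); go(.517,.21,.075,83.5)
E
```

```text
[-0.09  0.45 -0.51  1.7   0.25  1.05 -0.8 ] [0.53665445 0.1989301  0.25110785] [-3.14121614e+00 -3.34978701e-05  1.45392433e+00]
slide [ 0.87 -2.07 17.61] turn [-0.  -0.  -0.2]
```

{"op": "arm_command", "data": {"gripper": [6, 6, 6, 6, 6], "slide": [[0.6, -2, 3], [0.6, -2, 8], [0.6, -2, 12], [0.6, -2, 16], [0.6, -2, 17.6]], "turn": [[0, 0, 0], [0, 0, 0], [0, 0, 0], [0, 0, 0], [0, 0, 0]]}}

```text
clock: 2.6
position: [0.5167, 0.2045, 0.0733]
tool_rot: [-3.139, 0.001, 1.453]
force: [0.8, 0.1, -0.2]
grip_width: 0.0601
```

```bash
python3 - <<'E'
from h import *
import cv2
go(.517,.21,.075,83.5); go(*(np.array([.478,-.106,.075])+.080*ys),83.5)
cv2.imwrite("pics/s1.png",cv2.resize(vision.grab_frame("side")[180:360,180:420],None,fx=3.3,fy=3.3))
E
```

```text
slide [ 0.55 -0.04 -0.17] turn [-0.2  0.1 -0.2]
slide [-23.29  -0.24  -0.13] turn [-0.2  0.1 -0.2]
```

View pics/s1.png

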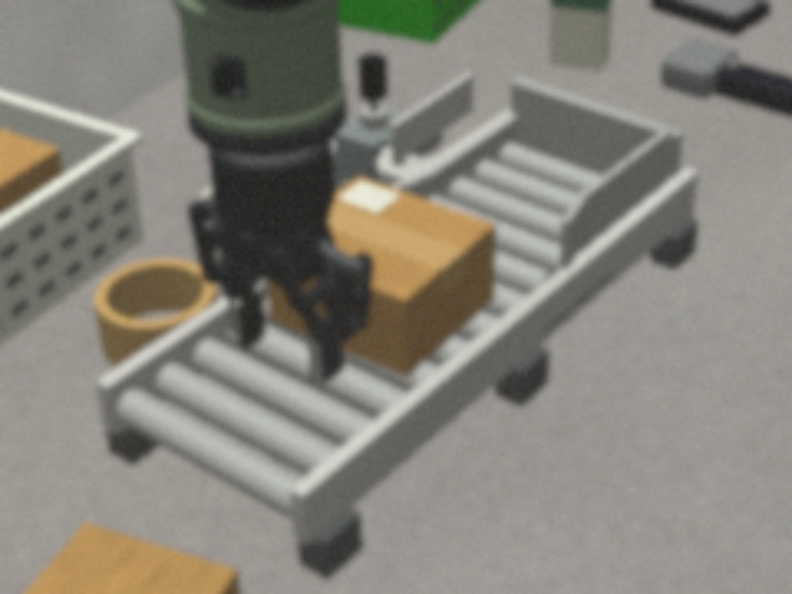

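The fingers stand behind the carton, between the side frames and clear of the rollers. I'll push now.

{"op": "arm_command", "data": {"gripper": [6, 6, 6, 6, 6], "slide": [[-1.5, -0.1, 0], [-2.5, -0.1, 0], [-3.3, -0.1, 0], [-4.3, -0.1, 0], [-5.5, -0.1, 0]], "turn": [[0, 0, 0], [0, 0, 0], [0, 0, 0], [0, 0, 0], [0, 0, 0]]}}

```text
clock: 3.28
position: [0.5103, 0.1499, 0.0756]
tool_rot: [3.141, -0.0, 1.453]
force: [0.7, 0.4, -0.2]
grip_width: 0.0599
```

{"op": "arm_command", "data": {"gripper": [6, 6, 6, 6, 6], "slide": [[-1.2, 0, 0], [-2.4, 0, 0], [-3.6, 0, 0], [-4.8, 0, 0], [-6, 0, 0]], "turn": [[0, 0, 0], [0, 0, 0], [0, 0, 0], [0, 0, 0], [0, 0, 0]]}}

```text
clock: 3.9
position: [0.5031, 0.0901, 0.0753]
tool_rot: [-3.142, -0.0, 1.453]
force: [0.4, 0.8, 0.8]
grip_width: 0.0598
```

```bash
python3 - <<'E'
from h import *
import cv2
go(*(np.array([.478,-.106,.075])+.080*ys),83.5)
cv2.imwrite("pics/t1.png",cv2.resize(vision.grab_frame("top")[145:310,200:430],None,fx=3.4,fy=3.4,interpolation=cv2.INTER_CUBIC))
E
```

```text
slide [-11.77  -0.23   0.03] turn [-0.  -0.  -0.2]
```

View pics/t1.png

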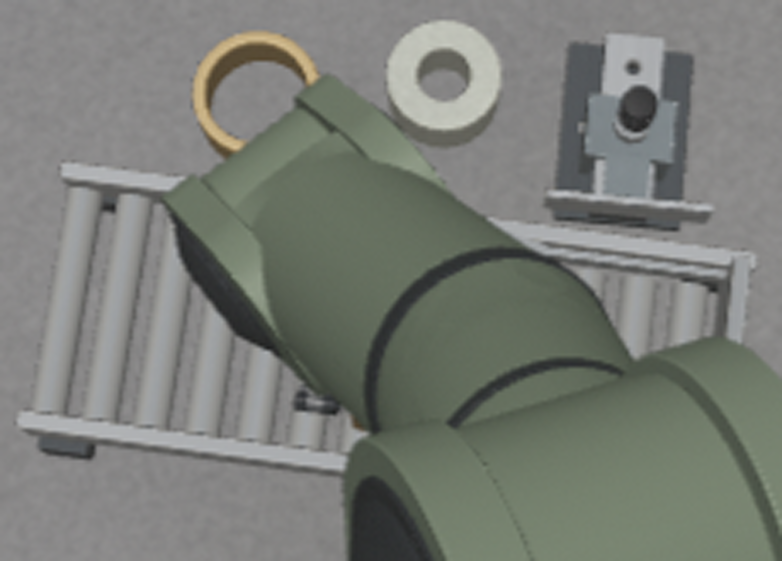

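The arm hides the carton. A brown edge shows just ahead of the fingers (355,422), so I'll carry on.

{"op": "arm_command", "data": {"gripper": [6, 6, 6, 6, 6], "slide": [[-1.2, 0, 0], [-2.4, -0.1, 0], [-3.6, -0.1, 0], [-4.8, -0.2, 0], [-6, -0.2, 0]], "turn": [[0, 0, 0], [0, 0, 0], [0, 0, 0], [0, 0, 0], [0, 0, 0]]}}

```text
clock: 4.58
position: [0.494, 0.0307, 0.0753]
tool_rot: [-3.141, 0.0, 1.453]
force: [-0.1, 0.6, -0.6]
grip_width: 0.0597
```

{"op": "arm_command", "data": {"gripper": [6, 6, 6, 6, 6], "slide": [[-0.9, 0, 0], [-1.8, 0, 0], [-2.6, 0, 0], [-3.3, 0, 0], [-4, 0, 0]], "turn": [[0, 0, 0], [0, 0, 0], [0, 0, 0], [0, 0, 0], [0, 0, 0]]}}

```text
clock: 5.2
position: [0.4895, -0.0085, 0.0753]
tool_rot: [3.142, -0.0, 1.453]
force: [0.1, 0.3, 0.5]
grip_width: 0.0597
```

{"op": "arm_command", "data": {"gripper": [6, 6, 6, 6, 6], "slide": [[-0.4, 0, 0], [-0.8, 0, 0], [-1.2, 0, 0], [-1.5, 0, 0], [-1.5, 0, 0]], "turn": [[0, 0, 0], [0, 0, 0], [0, 0, 0], [0, 0, 0], [0, 0, 0]]}}

```text
clock: 5.82
position: [0.4878, -0.0233, 0.0753]
tool_rot: [3.142, 0.0, 1.453]
force: [-0.4, 0.1, -0.1]
grip_width: 0.0597
```

```bash
python3 - <<'E'
from h import *
import cv2
go(*(np.array([.478,-.106,.075])+.080*ys),83.5)
cv2.imwrite("pics/s2.png",cv2.resize(vision.grab_frame("side")[180:360,180:420],None,fx=3.3,fy=3.3))
E
```

```text
slide [-0.32 -0.03  0.03] turn [ 0.   0.  -0.3]
```

View pics/s2.png

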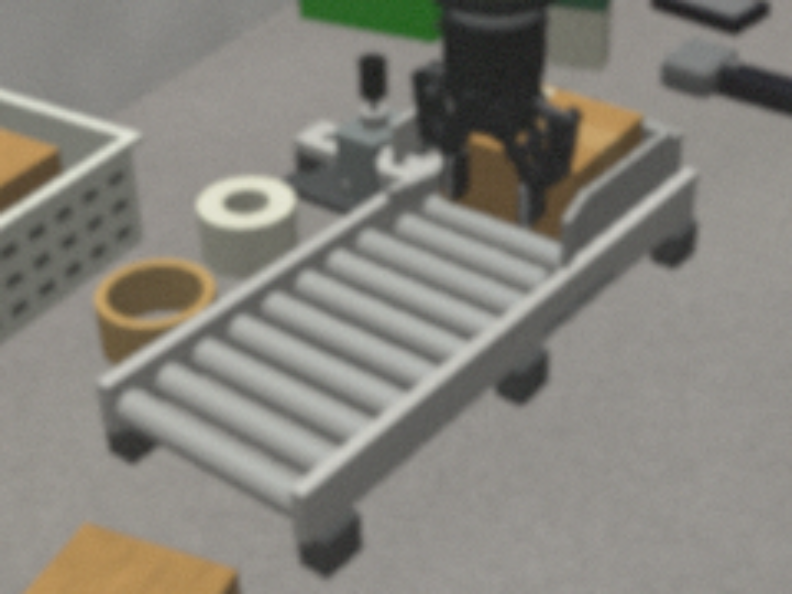

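The carton is inside the bay, almost at the stop. I'll creep forward until the force rises.

{"op": "arm_command", "data": {"gripper": [6, 6, 6], "slide": [[-0.2, 0, 0], [-0.4, 0, 0], [-0.4, 0, 0]], "turn": [[0, 0, 0], [0, 0, 0], [0, 0, 0]]}}

```text
clock: 6.25
position: [0.4873, -0.0273, 0.0753]
tool_rot: [-3.141, 0.0, 1.453]
force: [-1.0, 0.7, -0.4]
grip_width: 0.0602
```

{"op": "arm_command", "data": {"gripper": [6, 6, 6], "slide": [[-0.2, 0, 0], [-0.3, 0, 0], [-0.3, 0, 0]], "turn": [[0, 0, 0], [0, 0, 0], [0, 0, 0]]}}

```text
clock: 6.62
position: [0.4869, -0.0302, 0.0753]
tool_rot: [-3.142, 0.0, 1.453]
force: [0.4, -0.5, 0.7]
grip_width: 0.0601
```

{"op": "arm_command", "data": {"gripper": [6, 6, 6, 6], "slide": [[-0.2, 0, 0], [-0.4, 0, 0], [-0.5, 0, 0], [-0.5, 0, 0]], "turn": [[0, 0, 0], [0, 0, 0], [0, 0, 0], [0, 0, 0]]}}

```text
clock: 7.12
position: [0.4864, -0.0351, 0.0753]
tool_rot: [3.142, -0.0, 1.453]
force: [-0.7, 1.6, 0.1]
grip_width: 0.0595
```

{"op": "arm_command", "data": {"gripper": [6, 6, 6], "slide": [[-0.1, 0, 0], [-0.2, 0, 0], [-0.2, 0, 0]], "turn": [[0, 0, 0], [0, 0, 0], [0, 0, 0]]}}

```text
clock: 7.5
position: [0.4861, -0.0371, 0.0753]
tool_rot: [-3.142, 0.0, 1.453]
force: [0.9, 0.7, -0.9]
grip_width: 0.0599
```

{"op": "arm_command", "data": {"gripper": [6, 6, 6], "slide": [[-0.1, 0, 0], [-0.2, 0, 0], [-0.2, 0, 0]], "turn": [[0, 0, 0], [0, 0, 0], [0, 0, 0]]}}

```text
clock: 7.88
position: [0.4862, -0.0385, 0.0754]
tool_rot: [3.141, -0.001, 1.453]
force: [1.2, 4.8, 0.1]
grip_width: 0.0602
```

{"op": "arm_command", "data": {"gripper": [6, 6, 6], "slide": [[-0.1, 0, 0], [-0.2, 0, 0], [-0.2, 0, 0]], "turn": [[0, 0, 0], [0, 0, 0], [0, 0, 0]]}}

```text
clock: 8.25
position: [0.4864, -0.0388, 0.0756]
tool_rot: [3.14, -0.003, 1.454]
force: [2.1, 17.5, 1.4]
grip_width: 0.0601
```

{"op": "arm_command", "data": {"gripper": [6, 6, 6], "slide": [[-0.1, 0, 0], [-0.2, 0, 0], [-0.2, 0, 0]], "turn": [[0, 0, 0], [0, 0, 0], [0, 0, 0]]}}

```text
clock: 8.62
position: [0.4864, -0.0389, 0.0757]
tool_rot: [3.14, -0.005, 1.456]
force: [1.2, 28.2, 2.6]
grip_width: 0.06
```

The force rose to 28 N at y = -0.039, against a predicted contact at -0.040, so the carton is at the stop. I'll back off and rise.

{"op": "arm_command", "data": {"gripper": [6, 6, 6, 6, 6], "slide": [[0.6, 0, 0], [2, 0, 0], [4, 0, 0], [4, 0, -4], [4, 0, -10]], "turn": [[0, 0, 0], [0, 0, 0], [0, 0, 0], [0, 0, 0], [0, 0, 0]]}}

```text
clock: 9.25
position: [0.4891, -0.0024, 0.1755]
tool_rot: [-3.138, 0.0, 1.454]
force: [1.0, -0.9, 1.1]
grip_width: 0.0598
```

```bash
python3 - <<'E'
from h import *
s=bot.observe();print(s["qpos"].round(2),s["position"])
go(.56,.0,.30,40); go(.646,-.105,.28,-6.5)
E
```

```text
[ 0.3   0.43 -0.53  1.98  0.29  0.81 -0.52] [ 0.48913874 -0.00244282  0.17548833]
slide [  1.07   6.97 -12.47] turn [-0.2  0.1 43.3]
slide [ -8.36  16.74 -10.51] turn [-0.1  0.2 89.8]
```

{"op": "arm_command", "data": {"gripper": [6, 7.5, 7.5, 7.5, 7.5], "slide": [[0, 2, -4], [0, 4, -7], [-1, 8, -9], [-3, 12, -9], [-5, 15, -9]], "turn": [[0, 0, -8], [0, 0, -18], [0, 0, -28], [0, 0, -38], [0, 0, -48]]}}

```text
clock: 9.88
position: [0.6344, -0.0709, 0.2652]
tool_rot: [-3.141, 0.0, 2.296]
force: [-1.0, -0.2, -0.6]
grip_width: 0.0749
```

```bash
python3 - <<'E'
from h import *
s=bot.observe();print(s["qpos"].round(2),s["position"])
go(.646,-.105,.25,173.5)
E
```

```text
[ 0.46  0.59 -0.69  1.5   0.39  1.2   0.43] [ 0.63442242 -0.07087882  0.26523021]
slide [-3.32 -1.4   1.52] turn [ -0.    0.  -41.9]
```

{"op": "arm_command", "data": {"gripper": [7.5, 7.5, 7.5, 7.5, 7.5], "slide": [[-1, -0.4, 0.5], [-2, -0.8, 1], [-3.2, -1.4, 1.5], [-3.2, -1.4, 1.5], [-3.2, -1.4, 1.5]], "turn": [[0, 0, -10], [0, 0, -20], [0, 0, -30], [0, 0, -40], [0, 0, -40.7]]}}

```text
clock: 10.5
position: [0.6437, -0.1035, 0.2499]
tool_rot: [3.141, -0.001, 3.001]
force: [0.1, 0.6, -0.7]
grip_width: 0.0751
```

```bash
python3 - <<'E'
from h import *
import cv2
s=bot.observe();print(s["qpos"].round(2),s["position"],s["tool_rot"])
go(.646,-.105,.25,173.5)
m=vision.camera_model("wrist"); im=vision.grab_frame("wrist"); cv2.imwrite("pics/w1.png",im)
np.savez("w1.npz",mtx=m["mtx"],T=m["T"]); print(proj(m,(.6464,-.1053,.133)))
E
```

```text
[ 0.58  0.67 -0.84  1.47  0.51  1.23  1.1 ] [ 0.64371073 -0.10345368  0.24990649] [ 3.14124838e+00 -7.34542163e-04  3.00087043e+00]
slide [-0.25 -0.12 -0.01] turn [ 0.  -0.  -1.6]
[314.49519076 231.49453448]
```

View pics/w1.png

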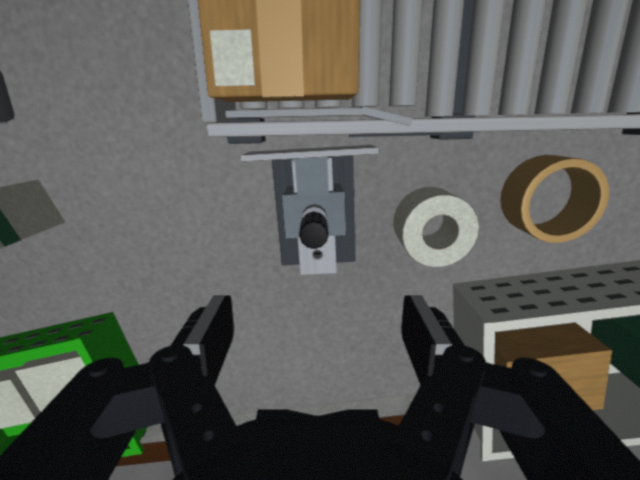

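The knob top is at (314,234), predicted (314.5,231.5), so the position agrees to about 1 mm. The carton sits against the stop at upper left. Both sides of the knob along the lane are clear.

```bash
python3 - <<'E'
from h import *
m=dict(np.load("w1.npz")); k=ray(m,314,233.5,.133); print(k)
go(k[0],k[1],.098,173.5)
# carton's top corners / side, z=.125, from the wrist view
for p in((212,97),(358,95)):print(ray(m,*p,.125))
E
```

```text
[ 0.64800851 -0.10592952  0.133     ]
slide [-0.47 -0.19 15.21] turn [ 0.  -0.  -1.7]
[ 0.53684531 -0.16501939  0.125     ]
[ 0.55028952 -0.05967543  0.125     ]
```

{"op": "arm_command", "data": {"gripper": [7.5, 7.5, 7.5, 7.5, 7.5], "slide": [[-0.4, -0.2, 3], [-0.4, -0.2, 7], [-0.4, -0.2, 11], [-0.4, -0.2, 14], [-0.4, -0.2, 15.2]], "turn": [[0, 0, -1.7], [0, 0, -1.7], [0, 0, -1.7], [0, 0, -1.7], [0, 0, -1.7]]}}

```text
clock: 11.18
position: [0.6469, -0.1059, 0.0969]
tool_rot: [-3.141, -0.002, 3.028]
force: [-0.1, 1.4, 0.2]
grip_width: 0.0749
```

```bash
python3 - <<'E'
from h import *
import cv2
s=bot.observe();print(s["position"],s["force"]); go(.6475,-.1058,.098,173.5)
a=vision.grab_frame("side")[165:285,200:440]; b=vision.grab_frame("wrist")
cv2.imwrite("pics/d1.png",np.vstack([cv2.resize(a,(560,280)),cv2.resize(b[130:450],(560,280))]))
E
```

```text
[ 0.64688937 -0.10591118  0.09694214] [-0.08963019  1.39730774  0.18655079]
slide [-0.06  0.02 -0.11] turn [-0.  -0.1  0. ]
```

View pics/d1.png

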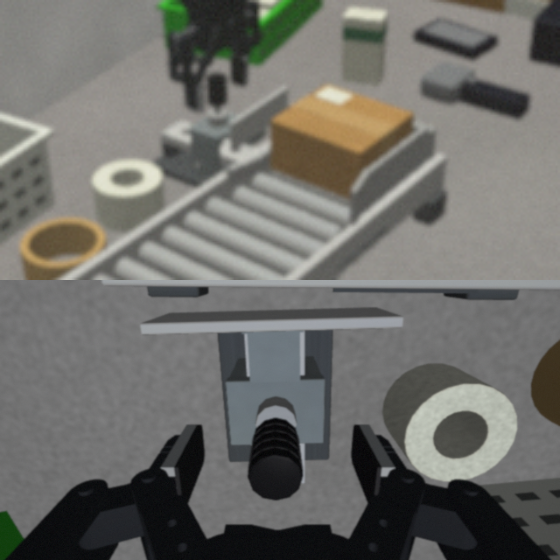

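The knob stands centred between the fingers. The carton is home and square in the side view. I'll grip.

{"op": "arm_command", "data": {"gripper": [4, 1.5, 1.5, 1.5, 1.5], "slide": [[0, 0, 0], [0, 0, 0], [0, 0, 0], [0, 0, 0], [0, 0, 0]], "turn": [[0, 0, 0], [0, 0, 0], [0, 0, 0], [0, 0, 0], [0, 0, 0]], "force": 70}}

```text
clock: 11.9
position: [0.6478, -0.1071, 0.0993]
tool_rot: [-3.14, 0.001, 3.03]
force: [-3.3, -3.3, 10.0]
grip_width: 0.0226
```

{"op": "arm_command", "data": {"gripper": [1.5, 1.5, 1.5, 1.5, 1.5], "slide": [[0, 0, 0], [0, 0, 0], [0, 0, -0.4], [0, 0, -0.8], [0, 0, -0.8]], "turn": [[0, 0, 0], [0, 0, 0], [0, 0, 0], [0, 0, 0], [0, 0, 0]]}}

```text
clock: 12.52
position: [0.6477, -0.1071, 0.1064]
tool_rot: [-3.141, 0.001, 3.03]
force: [5.6, -3.7, -7.6]
grip_width: 0.0224
```

Spring force of 7.6 N agrees with about 7 mm of lift. I'll go on up to the hard stop.

{"op": "arm_command", "data": {"gripper": [1.5, 1.5, 1.5, 1.5, 1.5], "slide": [[0, 0, -0.4], [0, 0, -0.8], [0, 0, -1.2], [0, 0, -1.5], [0, 0, -1.5]], "turn": [[0, 0, 0], [0, 0, 0], [0, 0, 0], [0, 0, 0], [0, 0, 0]]}}

```text
clock: 13.15
position: [0.6477, -0.1071, 0.121]
tool_rot: [-3.141, 0.0, 3.03]
force: [6.8, -4.7, -12.2]
grip_width: 0.0224
```

{"op": "arm_command", "data": {"gripper": [1.5, 1.5], "slide": [[0, 0, -0.2], [0, 0, -0.2]], "turn": [[0, 0, 0], [0, 0, 0]]}}

```text
clock: 13.4
position: [0.6477, -0.1071, 0.1228]
tool_rot: [-3.141, 0.0, 3.03]
force: [7.9, -4.0, -12.4]
grip_width: 0.0223
```

{"op": "arm_command", "data": {"gripper": [1.5, 1.5], "slide": [[0, 0, -0.15], [0, 0, -0.15]], "turn": [[0, 0, 0], [0, 0, 0]]}}

```text
clock: 13.65
position: [0.6476, -0.1071, 0.1243]
tool_rot: [-3.141, 0.0, 3.03]
force: [7.5, -4.0, -14.1]
grip_width: 0.0221
```

{"op": "arm_command", "data": {"gripper": [1.5, 1.5], "slide": [[0, 0, -0.1], [0, 0, -0.1]], "turn": [[0, 0, 0], [0, 0, 0]]}}

```text
clock: 13.9
position: [0.6476, -0.1071, 0.1246]
tool_rot: [-3.141, -0.0, 3.03]
force: [9.8, -3.4, -23.6]
grip_width: 0.0223
```

The force jumped from 14 to 24 N while the TCP rose only 0.3 mm, which is the hard stop. I'll hold for a second and check for creep.

{"op": "arm_command", "data": {"gripper": [1.5, 1.5, 1.5, 1.5, 1.5], "slide": [[0, 0, 0], [0, 0, 0], [0, 0, 0], [0, 0, 0], [0, 0, 0]], "turn": [[0, 0, 0], [0, 0, 0], [0, 0, 0], [0, 0, 0], [0, 0, 0]]}}

```text
clock: 14.52
position: [0.6476, -0.1071, 0.1246]
tool_rot: [-3.141, 0.0, 3.03]
force: [10.9, -2.9, -22.8]
grip_width: 0.0221
```

```bash
python3 - <<'E'
from h import *
import cv2
a=vision.grab_frame("side")[165:285,200:440]; b=vision.grab_frame("wrist"); t=vision.grab_frame("top")
s=bot.observe();print(s["position"],s["force"],s["grip_width"])
cv2.imwrite("pics/f1.png",np.hstack([np.vstack([cv2.resize(a,(520,260)),cv2.resize(b[100:420],(520,260))]),cv2.resize(t[145:310,200:430],(270,520)[:1]+(194,)) if 0 else cv2.copyMakeBorder(cv2.resize(t[50:310,90:440],(280,208)),0,312,0,0,cv2.BORDER_CONSTANT)]))
E
```

```text
[ 0.64763355 -0.10712859  0.12459961] [ 11.3030748   -3.89279559 -23.48056271] 0.022104245164855856
```

View pics/f1.png

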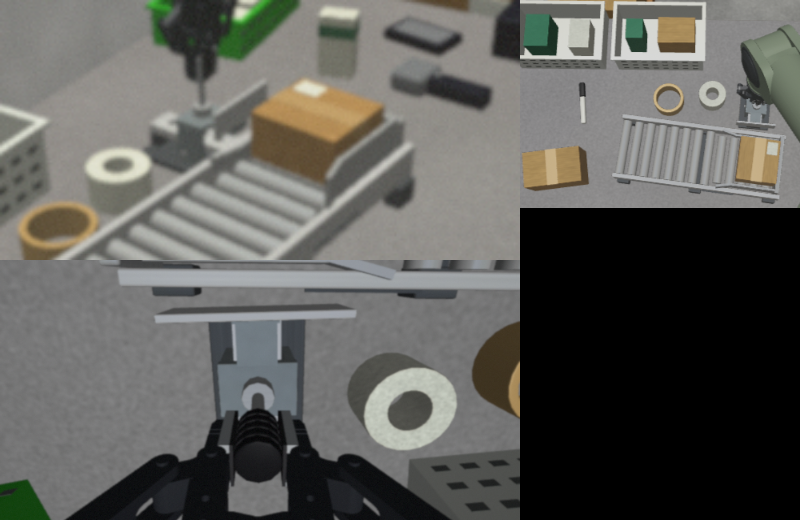

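The picture shows the knob raised with the pin bare above the barrel, the carton in the bay against the stop, and the bystanders where they were. The pose and force are steady.

```bash
python3 -c "
from workcell import job_done
print(job_done())"
```

```text
the job is handed in; nothing more can be done
None
```

The job is handed in at about 14.7 s. The carton is in the bay against the end stop, and the arm is still holding the plunger knob up at the end of its travel.

- **Carton:** I pushed it along the rollers with the fingers spread across its back face. It met the end stop within 2 mm of where I predicted, and I pressed it home at about 28 N. A wrist view after I backed off put its edge within 1° of square to the lane, and its end about 3 mm from where the stop should be, within measuring error.
- **Plunger:** I gripped the knob with the force set at 70 N and pulled it straight up about 25 mm. The force rose along the spring to about 14 N, then jumped to about 23 N with almost no more movement, which is the hard stop. The grip did not slip or creep over the following half second.
- **Surroundings:** The last pictures show the rolls, marker and spare carton where they started, and the scanner and small box looked undisturbed.
- **One disagreement:** The gripper feels about 11 N of sideways force on the knob, because the grip is slightly off the knob's axis. It held steady, so I left it.

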